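Seat the grating disc on the food processor

TASK

The grating disc stands on the food processor's spindle turned to the wrong angle, so it rides high on the drive pin. With a fingertip, push the disc round until its notch meets the pin, then press its hub down until the disc sits fully home on the spindle. Do it gently, without gripping or lifting the disc, and leave the loose things round about where they are.

Things in the scene. Friction and masses are not known exactly. Their poses are not given: they have to be found in the camera images.
- processor: compact food processor without lid, fixed to the worktop: white motor base 190 (x) x 196 (y) x 90 mm with a dial on its front (-x) face, on it an open clear bowl (inner radius 89 mm, rim 190 mm above the worktop, grey handle on its right, -y). Origin: on the worktop under the spindle axis, z up
- spindle (a point): point on the axis of the upright spindle in the middle of the bowl, at its shoulder, 172 mm above the worktop. Below it the shaft has radius 14 mm; above it a centre boss of radius 8 mm stands 11 mm high. The disc is home when its origin is here; three sprung balls low on the shaft grip its sleeve
- pin (a point): top of the brass drive pin beside the boss, 11 mm from the spindle axis on the side of the dial (processor -x), 6 mm wide, round-topped, its top 8 mm above the shoulder. A brass line on the boss points to it. With the notch over the pin the disc's tab stands over the dial side too
- grating_disc: loose grating disc, 0.2 to 0.4 kg: steel plate of radius 75 mm (top 7 mm above the origin, teeth 2 mm), orange hub with a 56 mm sleeve that turns freely on the shaft, 1 mm clearance. Origin: on its axis, at the web's underside; +x points to the notch and the tab. It rides 8 mm above the shoulder on the pin; over the pin it sinks 3 to 5 mm by itself, onto the sprung balls
- hub_top (a point): middle of the hub's flat top, radius 20 mm, 12 mm above the disc's origin: the place to press (about 7 to 12 N past the balls, then it goes down to the shoulder and stays; pressed far off the middle it binds). Its bore of radius 9.5 mm has the notch, 9 mm wide (1.5 mm clearance each side of the pin: the fit has 0.25 rad of play); the boss stays just below it
- tab (a point): middle of the top of the upright orange finger tab on the disc's plate, 52 mm from the axis along the disc's +x. The tab is 24 mm long along the radius (40 to 64 mm), 10 mm thick and 18 mm high above the plate; push its flat side to turn the disc either way
- processor_lid: the processor's clear lid with feed chute, loose, lying on the worktop to the right, radius 93 mm, 75 mm high; leave it
- salt_shaker: glass salt shaker with grey top, loose, 44 mm wide, 90 mm high; leave it
- onion: onion, loose, on the chopping board, 75 mm; leave it
- garlic: garlic bulb, loose, on the chopping board, 60 mm; leave it
- lemon: lemon, loose, 78 x 55 mm, on the worktop behind the processor on the right; leave it

How it is judged:
By the outcome, as a careful person would: the job done as asked, in the order asked, and still so for the second after the job is handed in, with the robot touching nothing.
It also fails if it takes over 45 s, if anything falls off the work surface, if the arm or the gripper's body presses on something with over 40 N, if the wrist force passes 120 N, or if a joint passes its speed limit or range.

ROBOT

A 6-joint arm with a two-finger parallel gripper is mounted at the origin on a cart in front of the work surface, level with it; the furniture and walls round the work are solid. World frame = base frame: x ahead of the robot, y to its left, z up, the work surface at z = 0. Lengths are in m, angles in rad, forces in N, time in s.
With the tool pointing down it reaches from about 0.3 to 0.875 m from the base axis. Payload 6.4 kg.
Tool frame: the origin (TCP) lies between the finger pads; the fingertips stand 17 mm ahead of it and the grasp point (between the pads) lies 2 mm behind it; z points along the fingers, y is the line along which they close (so a half turn about z gives the same grasp; the last joint's range is limited). The gripper opens to 85 mm and grips with 20 to 120 N. Pads are 22 mm wide; open, the fingers measure 114 mm over their backs; the gripper's body (76 mm by 85 mm) begins 54 mm behind the grasp point. The pads swing forward as they close: fully open they stand 13 mm farther back than shut.
Start: joints at [0.894, 0.181, 1.607, -0, 1.354, -0.206], TCP at [0.261, 0.512, 0.248] pointing down, gripper open.
Joint ranges: [-2.99, 2.99], [-0.89, 2.07], [0.3, 2.58], [-1.14, 4.28], [0, 2.63], [-3.12, 3.12]. Speed limits (rad/s): [2.57, 2.57, 3.01, 3.14, 3.14, 3.14].

INTERFACE

Orientations are given as a rotation vector (axis times angle).
In Python, from bench import sensors, optics, job_done gives the robot as it stands. The module is installed in compiled form; this text tells all that it offers.
- The arm moves only by the tool play_rows, never from a script. Its argument "motion" is a list of rows, each a list of 7 numbers: the shift along the tool's x, y, z in m, then the turn, a rotation vector about the tool's x, y, z in rad, then the finger opening in m, from 0 to 0.0854. In form: [[x, y, z, wx, wy, wz, grip], ...]. A call has 1 to 20 rows; each row is the pose to reach, as a shift and turn from the pose commanded when the call began, along the tool's axes at that moment; what a row does not reach only later rows make up. A row lasts 1/10 s, in which the tool goes at most 50 mm and 8.59 degrees, less where a joint would pass 70% of its speed; a pose out of reach is approached as far as the arm can. A call with a gripper value outside its range is refused whole. The fingers move at their own pace and stop on an object; the grip force is fixed at half the most. Time passes only in rows, so rows that repeat a pose let the fingers close. It gives the time, the measured TCP pose, the force, the opening and the grip force at its end, in the units of the state.
- sensors.observe(): the state, without advancing time (a new reading comes with each control period).
- optics.read_camera(name): name is "scene" or "top" or "wrist"; returns a dict with "image" (384x512x3 uint8, red, green, blue), "fx", "fy", "cx", "cy" (pixels), "D" ([k1, k2, p1, p2, k3] as OpenCV has them; the pictures are not rectified), "R" (3x3) and "t" (3): a world point X has camera coordinates R X + t; the wrist camera has in their place "hand_eye" (4x4, takes a point from camera to tool coordinates, whose origin is the TCP and whose axes are the flange's). Camera axes: x right, y down, z forward; pixel columns grow to the right and rows downward; lengths in m; the calibration is good to about 2 mm. A picture is of the moment at which its call begins: read the wrist's pose just before it. There is no depth.
- job_done(): hands the job in; it is judged then, once.
The state is a dict: "time_s": time; "qpos": joint angles; "joint_velocities": joint speeds; "effort": joint torques, N m; "tool_pos": TCP position; "tool_rot": TCP orientation; "contact_force": force on the tool from outside, world axes, zero at the start; "wrist_torque": the same for the moment, N m; "width": finger opening in m; "gripper_force": force on a finger pad.
Only numpy, scipy, OpenCV 4.12 (cv2) and the standard library are available. Lean on these libraries where they do the work, as an engineer would, in place of code of your own. Each camera call takes 0.05 s, during which the arm holds its last target. There are 200 camera calls.

## Working session

There is one attempt and no reset: what is moved stays moved. The work goes in short steps, Python scripts to look and compute and a tool call to move; the robot and the scene stay as the last step left them, time stands still between calls to the robot, and variables do not carry over. Pictures are saved under pics/ and viewed, at most 10 in all, crops included, and the job is handed in when it is done.

Besides the shell and the picture viewer there is one more tool, called after "Request:" in YAML: its name, and indented under it one key for each argument. play_rows: Moves the arm, as the interface text tells. Its arguments: {"type":"object","properties":{"motion":{"type":"array","items":{"type":"array","items":{"type":"number"}}}},"required":["motion"]}

```bash
mkdir -p pics
python3 - <<'E'
from bench import sensors, optics
import cv2, numpy as np
s=sensors.observe(); print(s)
ims=[]
for n in ("scene","top"):
    c=optics.read_camera(n); np.savez(n+'.npz',**{k:v for k,v in c.items()})
    ims.append(c["image"]); print(n,c["fx"],c["cx"],c["cy"],c["D"],c["R"],c["t"])
cv2.imwrite('pics/a.png',cv2.resize(np.hstack(ims),(800,300))[...,::-1])
cv2.imwrite('pics/top.png',cv2.resize(ims[1],(768,576))[...,::-1])
E
```

```text
{'time_s': 0.0, 'qpos': array([ 8.93721655e-01,  1.81555170e-01,  1.60800730e+00, -1.00853047e-05,
        1.35379950e+00, -2.06291176e-01]), 'joint_velocities': array([ 0.00047798, -0.00057258, -0.00138851, -0.000303  , -0.00082933,
       -0.0001463 ]), 'effort': array([-8.19783909e-04, -4.44860315e+01, -3.51339090e+01, -4.13602229e-04,
        8.94628727e-03, -9.01265435e-05]), 'tool_pos': array([0.26045811, 0.51203886, 0.24737652]), 'tool_rot': array([-7.32516762e-01, -3.05423013e+00,  2.51854115e-03]), 'contact_force': array([ 0.04827918,  0.27384821, -0.37137669]), 'wrist_torque': array([-0.02792788, -0.00443429, -0.04038402]), 'gripper_force': 0.0, 'width': 0.0851586572854143}
scene 438.8136498966731 259.202275511544 185.10881649294026 [0.02179878 0.         0.         0.         0.        ] [[ 0.54122965 -0.8408723  -0.00205722]
 [-0.36249326 -0.23111082 -0.90287675]
 [ 0.75872861  0.4894094  -0.42989457]] [-0.36697357  0.30880564  1.35645777]
top 431.1302817833383 256.0767861878227 190.2054162496339 [0.04004266 0.         0.         0.         0.        ] [[ 1.23925107e-02 -9.99919206e-01  2.82977566e-03]
 [-9.78064993e-01 -1.27100516e-02 -2.07911816e-01]
 [ 2.07930985e-01 -1.91155110e-04 -9.78143481e-01]] [-0.06326144  0.57435898  1.75203302]
```

View pics/top.png

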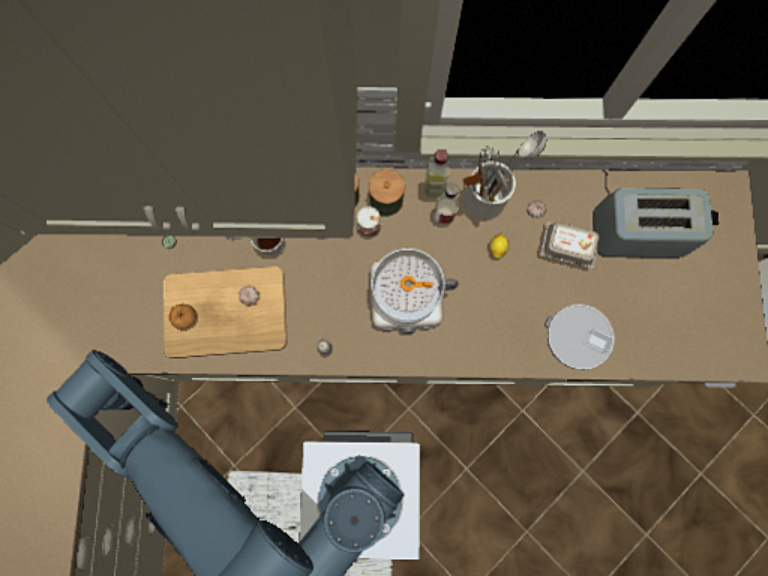

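View pics/a.png

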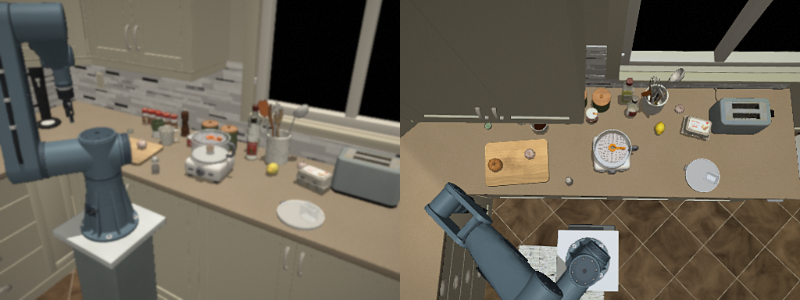

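The top view shows the bowl near (407,287) of 768x576, with the orange tab pointing right (-y) and the dial below at (405,330). The disc needs to turn about 90° clockwise.

```bash
cat > h.py <<'E'
import cv2, numpy as np
from scipy.spatial.transform import Rotation as Ro
def ray(c,uv):
    K=np.array([[c["fx"],0,c["cx"]],[0,c["fy"],c["cy"]],[0,0,1.]])
    p=cv2.undistortPoints(np.array(uv,float).reshape(-1,1,2),K,np.array(c["D"],float)).reshape(-1,2)
    d=np.c_[p,np.ones(len(p))]
    R,t=np.array(c["R"]),np.array(c["t"])
    return -R.T@t, d@R
def plane(c,uv,z):
    o,d=ray(c,uv); return o+d*((z-o[2])/d[:,2])[:,None]
def proj(c,X):
    K=np.array([[c["fx"],0,c["cx"]],[0,c["fy"],c["cy"]],[0,0,1.]])
    return cv2.projectPoints(np.array(X,float).reshape(-1,1,3),cv2.Rodrigues(np.array(c["R"]))[0],np.array(c["t"],float),K,np.array(c["D"],float))[0].reshape(-1,2)
def wrist():
    from bench import sensors,optics
    s=sensors.observe(); c=dict(optics.read_camera("wrist"))
    T=np.eye(4);T[:3,:3]=Ro.from_rotvec(s["tool_rot"]).as_matrix();T[:3,3]=s["tool_pos"]
    M=np.linalg.inv(T@np.array(c["hand_eye"])); c["R"],c["t"]=M[:3,:3],M[:3,3]
    return s,c
def orange(im,area=0):
    h=cv2.cvtColor(im,cv2.COLOR_RGB2HSV); return cv2.inRange(h,(6,170,120),(20,255,255))
E
python3 - <<'E'
from h import *
from bench import optics,sensors
c=dict(np.load('top.npz')); im=c["image"]
m=orange(im); m[:150]=0;m[230:]=0;m[:,:240]=0;m[:,310:]=0
v,u=np.nonzero(m); print(len(u),u.min(),u.max(),v.min(),v.max())
P=plane(c,np.c_[u,v],0.195); print(P.mean(0)); print(plane(c,[[270,189],[270,218],[288,190]],0.19))
s=sensors.observe(); print(Ro.from_rotvec(s["tool_rot"]).as_matrix().round(3))
w=optics.read_camera("wrist"); print(w["hand_eye"],w["fx"],w["cx"],w["cy"])
cv2.imwrite('pics/b.png',cv2.resize(im[140:250,220:340],(720,600),interpolation=cv2.INTER_CUBIC)[...,::-1])
E
```

```text
84 267 287 184 193
[ 0.55408556 -0.13058704  0.195     ]
[[ 0.55308838 -0.11017042  0.19      ]
 [ 0.43905952 -0.11080901  0.19      ]
 [ 0.55001289 -0.18033459  0.19      ]]
[[-0.891  0.454 -0.001]
 [ 0.454  0.891 -0.001]
 [ 0.    -0.002 -1.   ]]
[[ 7.68005014e-04 -9.56666494e-01 -2.91184871e-01  7.49786655e-02]
 [ 9.99999665e-01  6.52120760e-04  4.95021170e-04 -2.19499066e-04]
 [-2.83682468e-04 -2.91185153e-01  9.56666674e-01 -1.25871989e-01]
 [ 0.00000000e+00  0.00000000e+00  0.00000000e+00  1.00000000e+00]] 267.1437643005657 257.13738915879503 196.23692407658905
```

View pics/b.png

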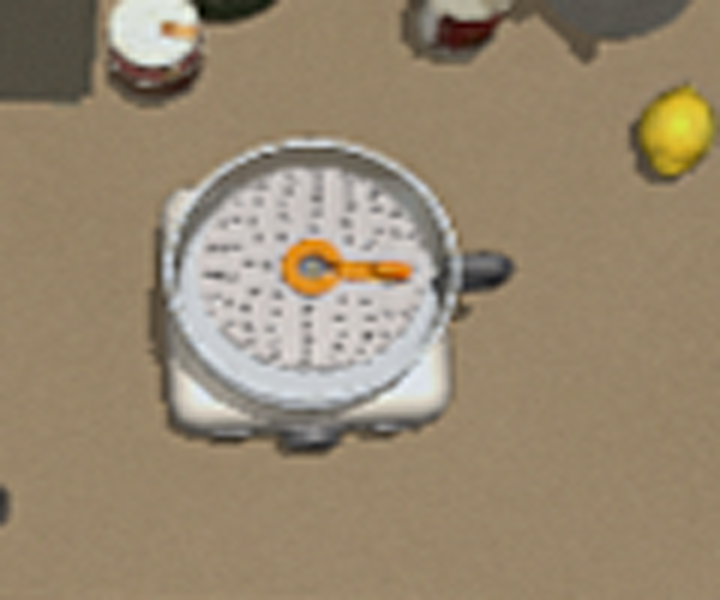

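The crop shows the hub at about (312,267), i.e. full-image (272,189), with the tab pointing right towards (405,270). The dial at (308,438) puts the processor's yaw near zero. I'll move the wrist camera above it with the gripper closed.

Request:
play_rows:
  motion:
    - [-0.1, -0.085, -0.06, 0, 0, -0.08, 0]
    - [-0.527, -0.439, -0.112, 0, 0, -0.47, 0]
    - [-0.527, -0.439, -0.112, 0, 0, -0.47, 0]
    - [-0.527, -0.439, -0.112, 0, 0, -0.47, 0]
    - [-0.527, -0.439, -0.112, 0, 0, -0.47, 0]
    - [-0.527, -0.439, -0.112, 0, 0, -0.47, 0]
    - [-0.527, -0.439, -0.112, 0, 0, -0.47, 0]
    - [-0.527, -0.439, -0.112, 0, 0, -0.47, 0]
    - [-0.527, -0.439, -0.112, 0, 0, -0.47, 0]
    - [-0.527, -0.439, -0.112, 0, 0, -0.47, 0]
    - [-0.527, -0.439, -0.112, 0, 0, -0.47, 0]
    - [-0.527, -0.439, -0.112, 0, 0, -0.47, 0]
    - [-0.527, -0.439, -0.112, 0, 0, -0.47, 0]
    - [-0.527, -0.439, -0.112, 0, 0, -0.47, 0]
    - [-0.527, -0.439, -0.112, 0, 0, -0.47, 0]
    - [-0.527, -0.439, -0.112, 0, 0, -0.47, 0]
    - [-0.527, -0.439, -0.112, 0, 0, -0.47, 0]
    - [-0.527, -0.439, -0.112, 0, 0, -0.47, 0]
    - [-0.527, -0.439, -0.112, 0, 0, -0.47, 0]
    - [-0.527, -0.439, -0.112, 0, 0, -0.47, 0]

```text
time_s: 2.15
tool_pos: [0.5312, -0.1168, 0.3605]
tool_rot: [-0.001, 3.141, -0.0]
contact_force: [-0.3, 0.0, 0.5]
width: -0.0002
gripper_force: 0.0
```

Run:
```python
from h import *
s,c=wrist(); im=c["image"]; np.savez('w1.npz',**c)
print(s["tool_pos"],Ro.from_rotvec(s["tool_rot"]).as_matrix().round(3),s["width"],s["contact_force"])
print(proj(c,[[.553,-.118,.192]]))
m=orange(im); v,u=np.nonzero(m); print(len(u),u.min(),u.max(),v.min(),v.max())
cv2.imwrite('pics/w1.png',cv2.resize(im,(800,600),interpolation=cv2.INTER_CUBIC)[...,::-1])
```

```text
[ 0.53119223 -0.11675285  0.36051474] [[-1.    -0.001  0.   ]
 [-0.001  1.    -0.   ]
 [-0.    -0.    -1.   ]] -0.00016146747677863845 [-0.28476527  0.01320061  0.5251477 ]
[[255.81015229 202.08761295]]
1249 200 510 188 352
```

View pics/w1.png

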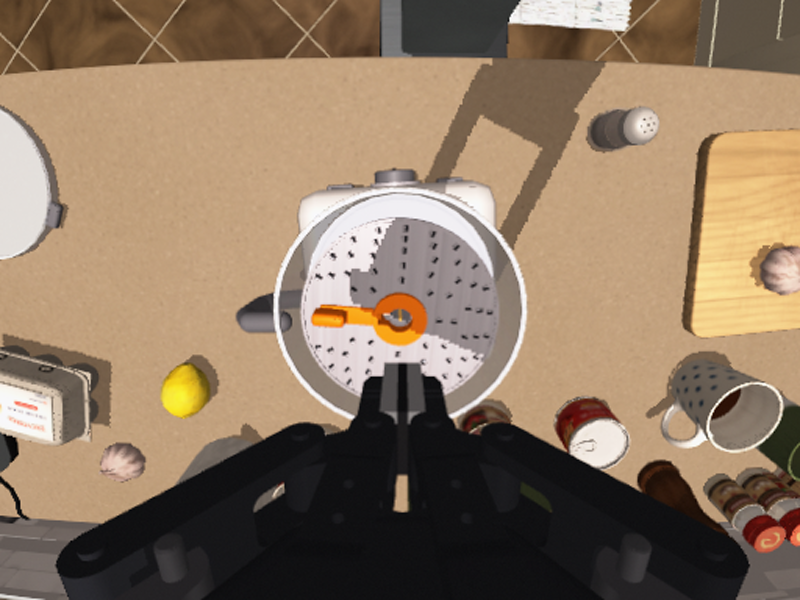

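The wrist view (800x600) shows the hub at (400,319), the tab's top at (329,316), the dial at (395,177) and the closed fingertips at (403,370).

Run:
```python
from h import *
c=dict(np.load('w1.npz')); im=c["image"]
m=orange(im); m[:180]=0;m[230:]=0;m[:,:195]=0;m[:,280:]=0
h=m.copy(); h[:,:243]=0
pts=np.argwhere(h)[:,::-1].astype(np.float32)
(cx,cy),r=cv2.minEnclosingCircle(pts[pts[:,0]>243]); print('hub',cx,cy,r,plane(c,[[cx,cy]],.192), 'expected r px',20/1000*c["fx"]/.30)
t=m.copy(); t[:,222:]=0
v,u=np.nonzero(t); print('tab',u.min(),u.max(),v.min(),v.max(),plane(c,[[u.mean(),v.mean()]],.203))
print('dial',plane(c,[[395/1.5625,177/1.5625]],.045))
# bowl rim
print('rim',plane(c,[[275/1.5625,305/1.5625],[526/1.5625,305/1.5625],[400/1.5625,189/1.5625]],.19))
```

```text
hub 255.59384155273438 203.5733184814453 17.10288429260254 [[ 0.55481711 -0.11825128  0.192     ]] expected r px 17.80958428670438
tab 200 221 195 208 [[ 0.54898652 -0.16819161  0.203     ]]
dial [[ 0.45313644 -0.12344715  0.045     ]]
rim [[ 0.54538205 -0.21099986  0.19      ]
 [ 0.54512254 -0.02385257  0.19      ]
 [ 0.46207715 -0.11781464  0.19      ]]
```

Request:
play_rows:
  motion:
    - [-0.022, -0.027, 0.02, 0, 0, 0.06, 0]
    - [-0.043, -0.054, 0.05, 0, 0, 0.117, 0]
    - [-0.043, -0.054, 0.08, 0, 0, 0.117, 0]
    - [-0.043, -0.054, 0.11, 0, 0, 0.117, 0]
    - [-0.043, -0.054, 0.13, 0, 0, 0.117, 0]
    - [-0.043, -0.054, 0.143, 0, 0, 0.117, 0]
    - [-0.043, -0.054, 0.15, 0, 0, 0.117, 0]
    - [-0.043, -0.054, 0.15, 0, 0, 0.117, 0]
    - [-0.043, -0.054, 0.15, 0, 0, 0.117, 0]

```text
time_s: 3.1
tool_pos: [0.575, -0.1721, 0.2116]
tool_rot: [0.185, 3.134, -0.001]
contact_force: [0.3, -0.1, 0.1]
width: -0.0001
gripper_force: 0.0
```

```bash
cat > arc.py <<'E'
# rows rotating the tool about the spindle axis by steps, from the current pose
from h import *
import sys
from bench import sensors
def main(angs,axis=(0.5545,-0.118)):
    s=sensors.observe(); R=Ro.from_rotvec(s["tool_rot"]).as_matrix(); p=s["tool_pos"]; print(p.round(4),s["contact_force"].round(2))
    C=np.array([*axis,p[2]])
    for a in angs:
        Rz=Ro.from_euler('z',a,degrees=True).as_matrix(); q=C+Rz@(p-C)
        print(a,(R.T@(q-p)).round(4).tolist(), round(float(-np.radians(a)),3))
if __name__=="__main__": main([float(x) for x in sys.argv[1].split(',')])
E
python3 arc.py -2,-4,-6,-8,-10,-12,-14,-16,-18,-20,-25,-30,-35,-40,-45,-50,-55,-60
python3 - <<'E'
from h import *
s,c=wrist()
cv2.imwrite('pics/w2.png',cv2.resize(c["image"][150:330,140:380],(800,600),interpolation=cv2.INTER_CUBIC)[...,::-1])
E
```

```text
[ 0.575  -0.1721  0.2116] [ 0.31 -0.09  0.08]
-2.0 [0.0018, -0.0009, -0.0] 0.035
-4.0 [0.0036, -0.0017, -0.0] 0.07
-6.0 [0.0055, -0.0025, -0.0] 0.105
-8.0 [0.0074, -0.0032, -0.0] 0.14
-10.0 [0.0093, -0.0038, -0.0] 0.175
-12.0 [0.0112, -0.0044, -0.0] 0.209
-14.0 [0.0132, -0.0049, -0.0] 0.244
-16.0 [0.0152, -0.0054, -0.0] 0.279
-18.0 [0.0172, -0.0057, -0.0] 0.314
-20.0 [0.0192, -0.006, -0.0] 0.349
-25.0 [0.0242, -0.0065, -0.0] 0.436
-30.0 [0.0292, -0.0065, -0.0] 0.524
-35.0 [0.0342, -0.006, -0.0001] 0.611
-40.0 [0.0392, -0.0051, -0.0001] 0.698
-45.0 [0.0441, -0.0038, -0.0001] 0.785
-50.0 [0.0488, -0.0021, -0.0001] 0.873
-55.0 [0.0534, 0.0, -0.0001] 0.96
-60.0 [0.0578, 0.0026, -0.0001] 1.047
```

View pics/w2.png

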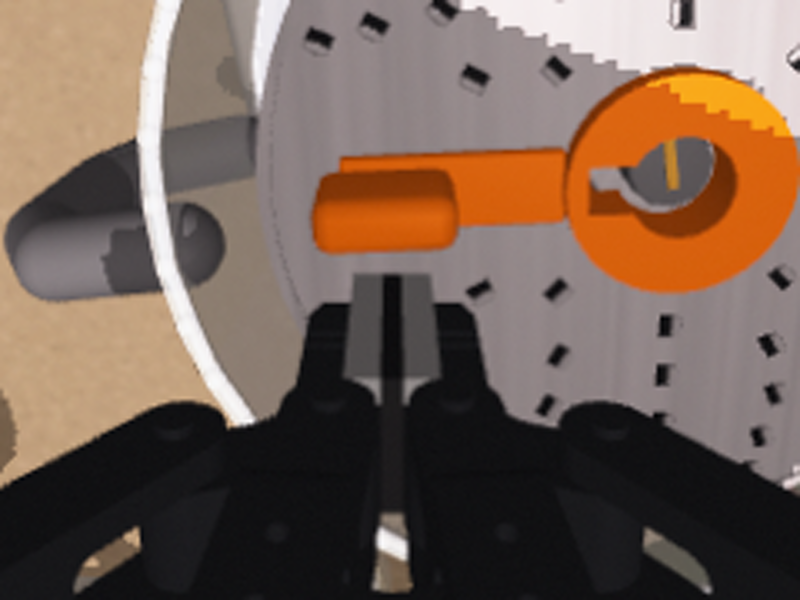

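The close view shows the fingertip (390,280) just behind the tab (385,210), pads clear of hub and rim, and the notch and pin line visible in the bore. Pushing round the arc.

Request:
play_rows:
  motion:
    - [0.0027, -0.0013, 0, 0, 0, 0.052, 0]
    - [0.0055, -0.0025, 0, 0, 0, 0.105, 0]
    - [0.0083, -0.0035, 0, 0, 0, 0.157, 0]
    - [0.0112, -0.0044, 0, 0, 0, 0.209, 0]
    - [0.0142, -0.0052, 0, 0, 0, 0.262, 0]
    - [0.0172, -0.0057, 0, 0, 0, 0.314, 0]
    - [0.0202, -0.0061, 0, 0, 0, 0.367, 0]
    - [0.0232, -0.0064, 0, 0, 0, 0.419, 0]
    - [0.0262, -0.0065, 0, 0, 0, 0.471, 0]
    - [0.0292, -0.0065, 0, 0, 0, 0.524, 0]
    - [0.0322, -0.0063, 0, 0, 0, 0.576, 0]
    - [0.0352, -0.0059, 0, 0, 0, 0.628, 0]
    - [0.0382, -0.0054, 0, 0, 0, 0.681, 0]
    - [0.0412, -0.0046, 0, 0, 0, 0.733, 0]
    - [0.0441, -0.0038, 0, 0, 0, 0.785, 0]
    - [0.0469, -0.0028, 0, 0, 0, 0.838, 0]
    - [0.0497, -0.0017, 0, 0, 0, 0.89, 0]
    - [0.0525, -0.0004, 0, 0, 0, 0.942, 0]
    - [0.0552, 0.001, 0, 0, 0, 0.995, 0]
    - [0.0578, 0.0026, 0, 0, 0, 1.047, 0]

```text
time_s: 5.15
tool_pos: [0.5179, -0.1628, 0.2118]
tool_rot: [1.729, 2.619, 0.0]
contact_force: [0.8, -1.1, 0.1]
width: 0.0
gripper_force: 0.2
```

```bash
python3 - <<'E'
from h import *
s,c=wrist(); np.savez('w3.npz',**c)
cv2.imwrite('pics/w3.png',cv2.resize(c["image"][150:330,140:380],(800,600),interpolation=cv2.INTER_CUBIC)[...,::-1])
E
python3 arc.py -2,-4,-6,-8,-10,-12,-14,-16,-18,-20,-22,-24,-26,-28,-30
```

```text
[ 0.5176 -0.1625  0.2118] [-0.21  0.61 -0.28]
-2.0 [0.0018, -0.0009, -0.0] 0.035
-4.0 [0.0036, -0.0017, -0.0] 0.07
-6.0 [0.0055, -0.0025, -0.0] 0.105
-8.0 [0.0074, -0.0032, -0.0] 0.14
-10.0 [0.0093, -0.0038, -0.0] 0.175
-12.0 [0.0113, -0.0044, -0.0] 0.209
-14.0 [0.0132, -0.0049, -0.0] 0.244
-16.0 [0.0152, -0.0053, -0.0] 0.279
-18.0 [0.0172, -0.0057, -0.0] 0.314
-20.0 [0.0192, -0.006, -0.0] 0.349
-22.0 [0.0212, -0.0062, -0.0001] 0.384
-24.0 [0.0232, -0.0064, -0.0001] 0.419
-26.0 [0.0252, -0.0064, -0.0001] 0.454
-28.0 [0.0272, -0.0065, -0.0001] 0.489
-30.0 [0.0292, -0.0064, -0.0001] 0.524
```

View pics/w3.png

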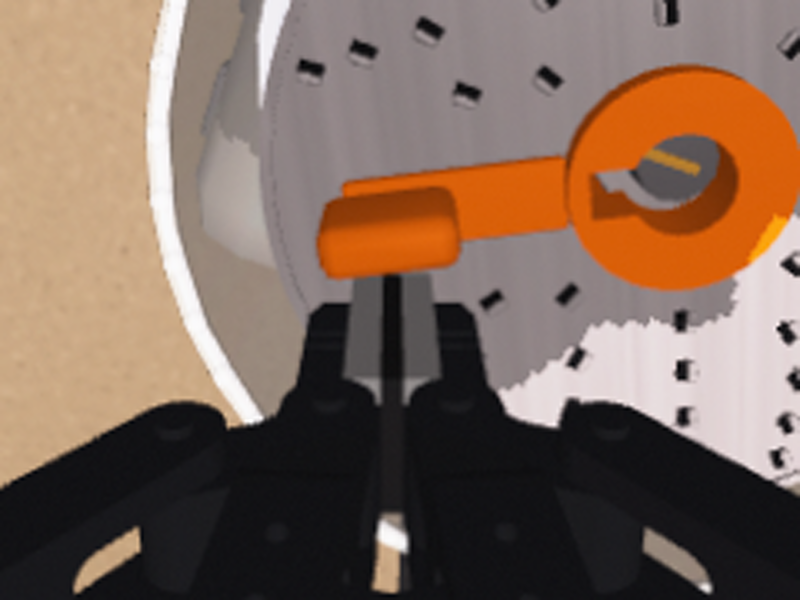

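The tab (390,230) is in contact with the fingertip, and the brass line (648–698,160) is about 26° further on. I'll push about 24° more, slower.

Request:
play_rows:
  motion:
    - [0.0018, -0.0009, 0, 0, 0, 0.035, 0]
    - [0.0036, -0.0017, 0, 0, 0, 0.07, 0]
    - [0.0055, -0.0025, 0, 0, 0, 0.105, 0]
    - [0.0074, -0.0032, 0, 0, 0, 0.14, 0]
    - [0.0093, -0.0038, 0, 0, 0, 0.175, 0]
    - [0.0113, -0.0044, 0, 0, 0, 0.209, 0]
    - [0.0132, -0.0049, 0, 0, 0, 0.244, 0]
    - [0.0142, -0.0051, 0, 0, 0, 0.262, 0]
    - [0.0152, -0.0053, 0, 0, 0, 0.279, 0]
    - [0.0162, -0.0055, 0, 0, 0, 0.297, 0]
    - [0.0172, -0.0057, 0, 0, 0, 0.314, 0]
    - [0.0182, -0.0059, 0, 0, 0, 0.332, 0]
    - [0.0192, -0.006, 0, 0, 0, 0.349, 0]
    - [0.0202, -0.0061, 0, 0, 0, 0.367, 0]
    - [0.0212, -0.0062, 0, 0, 0, 0.384, 0]
    - [0.0222, -0.0063, 0, 0, 0, 0.401, 0]
    - [0.0232, -0.0064, 0, 0, 0, 0.419, 0]
    - [0.0232, -0.0064, 0, 0, 0, 0.419, 0]

```text
time_s: 7.0
tool_pos: [0.502, -0.1435, 0.2102]
tool_rot: [-2.236, -2.206, 0.0]
contact_force: [-0.5, 0.6, -0.2]
width: -0.0001
gripper_force: 0.1
```

```bash
python3 - <<'E'
from h import *
s,c=wrist(); np.savez('w4.npz',**c); print(s["contact_force"])
for n in ('w3','w4'):
    d=dict(np.load(n+'.npz')); m=orange(d["image"]); m[:155]=0;m[260:]=0;m[:,:225]=0; m[:,:315]=0;m[:,385:]=0
    (x,y),r=cv2.minEnclosingCircle(np.argwhere(m)[:,::-1].astype(np.float32)); print(n,x,y,r)
cv2.imwrite('pics/w4.png',cv2.resize(c["image"][150:330,140:380],(800,600),interpolation=cv2.INTER_CUBIC)[...,::-1])
E
python3 arc.py -1,-2,-3,-4,-5,-6,-7,-8,4,8
```

```text
[-0.53982202  0.56706167 -0.19185316]
w3 345.3588562011719 204.31288146972656 35.70102310180664
w4 347.34991455078125 197.46160888671875 35.46672439575195
[ 0.502  -0.1435  0.2102] [-0.14  0.63  0.54]
-1.0 [0.0009, -0.0004, 0.0] 0.017
-2.0 [0.0018, -0.0009, 0.0] 0.035
-3.0 [0.0028, -0.0013, 0.0] 0.052
-4.0 [0.0037, -0.0017, 0.0] 0.07
-5.0 [0.0046, -0.0021, 0.0] 0.087
-6.0 [0.0056, -0.0025, 0.0] 0.105
-7.0 [0.0066, -0.0028, 0.0] 0.122
-8.0 [0.0075, -0.0031, 0.0] 0.14
4.0 [-0.0036, 0.002, -0.0] -0.07
8.0 [-0.007, 0.0042, -0.0] -0.14
```

View pics/w4.png

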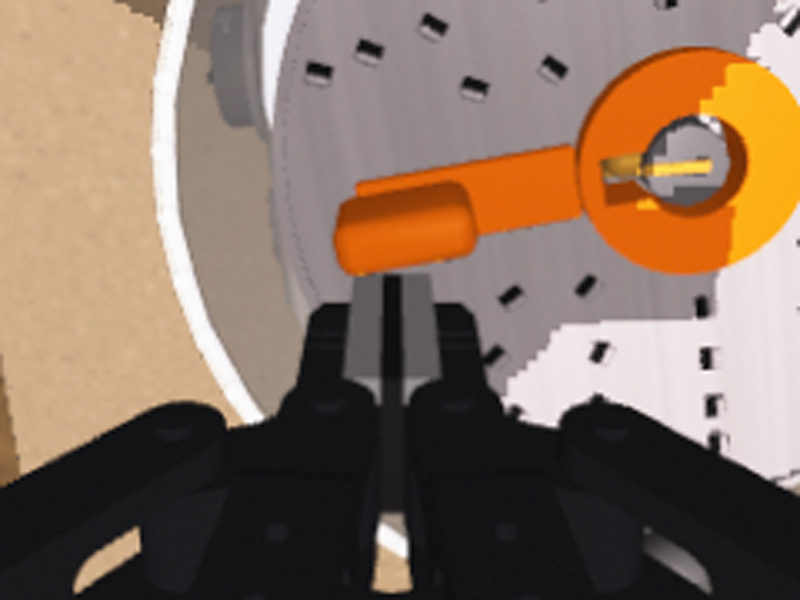

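The pin (622,168) now lies in the notch and the disc seems to have sunk, but it sits near one side. I'll push about 4° more to centre it.

Request:
play_rows:
  motion:
    - [0.0009, -0.0004, 0, 0, 0, 0.017, 0]
    - [0.0018, -0.0009, 0, 0, 0, 0.035, 0]
    - [0.0028, -0.0013, 0, 0, 0, 0.052, 0]
    - [0.0037, -0.0017, 0, 0, 0, 0.07, 0]
    - [0.0046, -0.0021, 0, 0, 0, 0.087, 0]
    - [0.0046, -0.0021, 0, 0, 0, 0.087, 0]

```text
time_s: 7.65
tool_pos: [0.5001, -0.1389, 0.2103]
tool_rot: [-2.33, -2.107, -0.0]
contact_force: [0.8, 0.3, 0.9]
width: -0.0001
gripper_force: 0.1
```

Run:
```python
from h import *
s,c=wrist(); np.savez('w5.npz',**c); print(s["contact_force"])
cv2.imwrite('pics/w5.png',cv2.resize(c["image"][150:330,140:380],(800,600),interpolation=cv2.INTER_CUBIC)[...,::-1])
```

```text
[0.82154361 0.33200355 0.86709503]
```

View pics/w5.png

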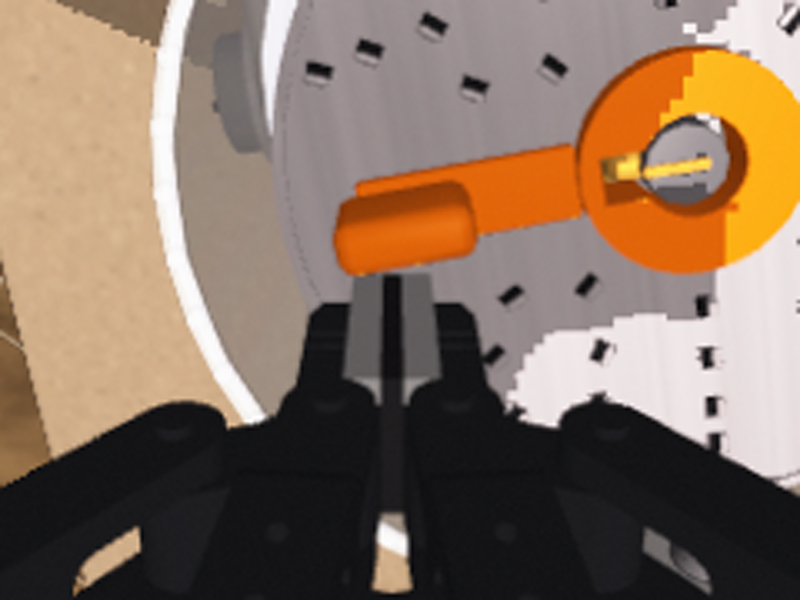

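The brass line and pin (622,168) are now collinear with the tab, and the disc has sunk, so the fit is centred. I'll back off, lift and move over the hub.

Request:
play_rows:
  motion:
    - [-0.006, 0, 0, 0, 0, 0, 0]
    - [-0.012, 0, 0, 0, 0, 0, 0]
    - [-0.012, 0, -0.02, 0, 0, 0, 0]
    - [-0.012, 0, -0.04, 0, 0, 0, 0]
    - [0.007, 0.026, -0.04, 0, 0, 0, 0]
    - [0.026, 0.052, -0.04, 0, 0, 0, 0]
    - [0.026, 0.052, -0.04, 0, 0, 0, 0]
    - [0.026, 0.052, -0.025, 0, 0, 0, 0]
    - [0.026, 0.052, -0.01, 0, 0, 0, 0]
    - [0.026, 0.052, -0.004, 0, 0, 0, 0]
    - [0.026, 0.052, 0, 0, 0, 0, 0]
    - [0.026, 0.052, 0, 0, 0, 0, 0]

```text
time_s: 8.9
tool_pos: [0.5537, -0.1186, 0.2093]
tool_rot: [-2.329, -2.106, 0.001]
contact_force: [0.3, -0.4, 0.7]
width: 0.0
gripper_force: 0.0
```

Run:
```python
from h import *
s,c=wrist(); np.savez('w6.npz',**c); print(s["contact_force"],s["tool_pos"])
cv2.imwrite('pics/w6.png',cv2.resize(c["image"][150:330,140:380],(800,600),interpolation=cv2.INTER_CUBIC)[...,::-1])
d=dict(np.load('w5.npz')); m=orange(d["image"]); m[:155]=0;m[245:]=0; m[:,:318]=0;m[:,385:]=0
m=cv2.morphologyEx(m,cv2.MORPH_CLOSE,np.ones((5,5)))
p=np.argwhere(m)[:,::-1].astype(np.float32); (x,y),r=cv2.minEnclosingCircle(p)
for z in (.188,.192): print(x,y,r,plane(d,[[x,y],[x+r,y]],z))
```

```text
[ 0.33262791 -0.4095736   0.70075758] [ 0.55374386 -0.11858348  0.20934926]
347.87725830078125 197.94480895996094 35.436676025390625 [[ 0.55502632 -0.1159943   0.188     ]
 [ 0.57616746 -0.11811643  0.188     ]]
347.87725830078125 197.94480895996094 35.436676025390625 [[ 0.5537256  -0.11461321  0.192     ]
 [ 0.57429594 -0.11667804  0.192     ]]
```

View pics/w6.png

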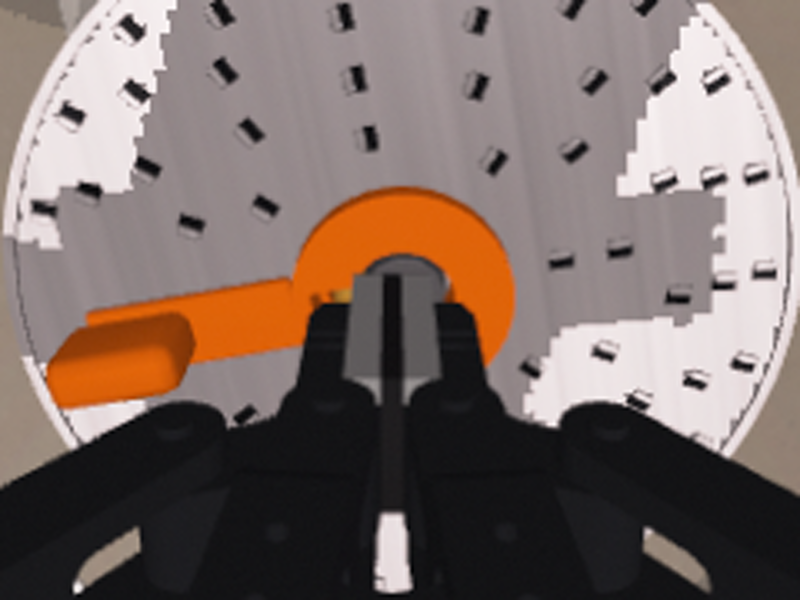

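The fingertip (390,272) hovers over the hub, whose centre is at (405,298), so it's about 2–3 mm short. I'll shift slightly and press in small steps.

Request:
play_rows:
  motion:
    - [0.0025, 0.0015, 0, 0, 0, 0, 0]
    - [0.0025, 0.0015, 0.002, 0, 0, 0, 0]
    - [0.0025, 0.0015, 0.003, 0, 0, 0, 0]
    - [0.0025, 0.0015, 0.004, 0, 0, 0, 0]
    - [0.0025, 0.0015, 0.005, 0, 0, 0, 0]
    - [0.0025, 0.0015, 0.006, 0, 0, 0, 0]
    - [0.0025, 0.0015, 0.006, 0, 0, 0, 0]

```text
time_s: 9.65
tool_pos: [0.5564, -0.1161, 0.2045]
tool_rot: [2.329, 2.107, 0.0]
contact_force: [-0.1, -0.3, 1.8]
width: 0.0
gripper_force: 0.7
```

Request:
play_rows:
  motion:
    - [0, 0, 0.0005, 0, 0, 0, 0]
    - [0, 0, 0.001, 0, 0, 0, 0]
    - [0, 0, 0.0015, 0, 0, 0, 0]
    - [0, 0, 0.002, 0, 0, 0, 0]
    - [0, 0, 0.002, 0, 0, 0, 0]

```text
time_s: 10.15
tool_pos: [0.5571, -0.1163, 0.2036]
tool_rot: [2.328, 2.106, 0.002]
contact_force: [0.2, -0.1, 7.5]
width: -0.0003
gripper_force: 3.5
```

Request:
play_rows:
  motion:
    - [0, 0, 0.0005, 0, 0, 0, 0]
    - [0, 0, 0.001, 0, 0, 0, 0]
    - [0, 0, 0.0015, 0, 0, 0, 0]
    - [0, 0, 0.002, 0, 0, 0, 0]
    - [0, 0, 0.002, 0, 0, 0, 0]

```text
time_s: 10.65
tool_pos: [0.5568, -0.1162, 0.2011]
tool_rot: [2.328, 2.107, 0.001]
contact_force: [-0.1, 0.1, 1.5]
width: 0.0002
gripper_force: 0.9
```

Snapped past the balls. Continuing until it bottoms on the shoulder.

Request:
play_rows:
  motion:
    - [0, 0, 0.0005, 0, 0, 0, 0]
    - [0, 0, 0.001, 0, 0, 0, 0]
    - [0, 0, 0.0015, 0, 0, 0, 0]
    - [0, 0, 0.002, 0, 0, 0, 0]
    - [0, 0, 0.0025, 0, 0, 0, 0]
    - [0, 0, 0.003, 0, 0, 0, 0]
    - [0, 0, 0.003, 0, 0, 0, 0]

```text
time_s: 11.35
tool_pos: [0.5569, -0.1163, 0.2]
tool_rot: [2.328, 2.106, 0.001]
contact_force: [-6.1, 2.2, 18.6]
width: -0.0002
gripper_force: 9.0
```

Request:
play_rows:
  motion:
    - [0, 0, -0.002, 0, 0, 0, 0]
    - [0, 0, -0.005, 0, 0, 0, 0]
    - [0, 0, -0.015, 0, 0, 0, 0]
    - [-0.02, 0, -0.04, 0, 0, 0, 0]
    - [-0.04, 0, -0.06, 0, 0, 0, 0]
    - [-0.06, 0, -0.06, 0, 0, 0, 0]
    - [-0.06, 0, -0.06, 0, 0, 0, 0]
    - [-0.06, 0, -0.06, 0, 0, 0, 0]

```text
time_s: 12.15
tool_pos: [0.5498, -0.1757, 0.2568]
tool_rot: [-2.33, -2.105, 0.0]
contact_force: [-0.4, 0.7, 0.1]
width: -0.0
gripper_force: 0.0
```

Run:
```python
from h import *
s,c=wrist(); print(s["contact_force"],s["tool_pos"])
cv2.imwrite('pics/w7.png',cv2.resize(c["image"][60:270,140:420],(800,600),interpolation=cv2.INTER_CUBIC)[...,::-1])
```

```text
[-0.35202924  0.74980855  0.06908922] [ 0.54978956 -0.17569295  0.2568457 ]
```

View pics/w7.png

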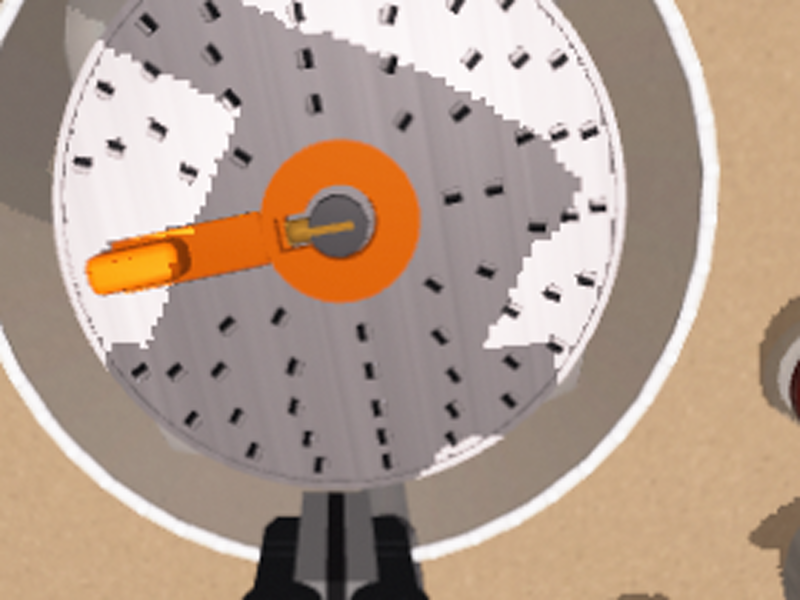

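The boss (340,225) is nearly flush in the hub, the pin is centred in the notch (295,230), and the disc is level. The gripper is clear, so I'm handing it in.

```bash
python3 -c "
from bench import job_done
print(job_done())"
```

```text
the job is handed in; nothing more can be done
None
```

I pushed the grating disc round by its tab until the notch dropped over the pin, then pressed its hub down past the balls until it stopped on the shoulder; the job was handed in with the arm clear of everything and no verdict was returned.

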